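# Clear the jammed filler spout

### The job

A cork is jammed in the leaning steel filler spout. Take the wooden push-rod from its rest, push the cork down and out of the spout's lower end with it so that it drops into the tray underneath, then put the push-rod back upright in its rest, its handle sitting down on the block. Leave the other things on the counter where they are.

Things in the scene. Friction and masses are not known exactly. Their poses are not given: they have to be found in the camera images.
- stand: Fixed stand: dark steel base plate 200 x 150 x 8 mm (reaching from x -70 to +130 mm), carrying a sheet-steel catch tray and two aluminium uprights at y = +-64 mm (x -14 mm, top 134 mm high) that hold the leaning spout between them. Origin on the counter, z up; its own x axis points the way that the spout leans down, roughly away from the robot (its yaw varies).
- tray (a point): Middle of the inner floor of the catch tray under the spout, 11 mm above the counter. The tray is 150 mm along the stand's x and 110 mm along its y, walls 3 mm, rim 38 mm above the counter.
- spout: Fixed steel tube, open at both ends, leaning 35 degrees from vertical, upper mouth towards the robot. Bore 28 mm, outside 34 mm, 60 mm long, then a funnel 12 mm long. An 8 mm slot along its far upper side shows the cork. Origin: centre of the lower end, 85 mm above the counter. z: up along the bore.
- spout_mouth (a point): Centre of the funnel's mouth (44 mm wide inside), on the axis, 72 mm from the lower end; z up along the bore. Two spring plungers in the tube's sides, 26 mm up from the lower end, pinch the cork against pushing with 6 to 15 N; once its upper face is less than 20 mm up, it slides out and falls. They stay 11 mm or more from the axis.
- plug: The jammed cork: a cylinder 26 mm in diameter, 24 mm long, 10 to 18 g. Origin: centre of its lower face; z along its axis, at first upwards along the bore. At the start its lower face is 14 mm and its upper face 38 mm up the bore from the lower end.
- plug_center (a point): Middle of the cork.
- pushrod: Wooden push-rod standing upright in its rest: a pale shaft 16 mm in diameter and 95 mm long with a dark round handle 30 mm in diameter and 60 mm long on top of it, 155 mm in all, about 90 g. Origin: centre of the shaft's foot (the pushing end); z along the rod towards the handle. The handle's shoulder is 95 mm above the foot and rests on the block.
- pushrod_handle (a point): Middle of the push-rod's handle, on its axis, 125 mm from the foot.
- rest: Fixed wooden block 75 x 75 x 105 mm with an upright round hole through its middle, 23 mm wide, bevelled at the top. Origin: centre of its underside on the counter. The push-rod hangs in the hole by its shoulder, its foot 10 mm above the counter.
- bowl: White bowl, 110 mm wide, 50 mm high. Bystander. Origin: centre of the underside.
- jar_a: Clear glass jar with a brass lid, 76 mm wide, 120 mm high. Bystander. Origin: centre of the underside.
- jar_b: Amber glass jar with a brass lid and a blank paper label, 76 mm wide, 120 mm high. Bystander. Origin: centre of the underside.
- jar_lid: Loose brass jar lid lying flat, 72 mm wide, 12 mm high. Bystander. Origin: centre of the underside.
- spare_bung: Large tapered cork, 34 to 42 mm wide, 32 mm high, standing on the counter; it is not the jammed one. Bystander. Origin: centre of the underside.
- spoon: Spoon with a wooden handle, about 200 mm long, lying on the counter. Bystander.
- brush: Small hand brush lying on the counter. Bystander.
Not all that is in view belongs to the job. There is more than one size of the pushrod; the one meant has the size given above.

How it is judged (in metres and radians):
On the way:
1. the cork has been pushed out of the spout's lower end by the push-rod: the cork's middle is beyond the lower end while the push-rod's foot is inside the bore (z of plug_center in the frame of spout below 0 m and z of pushrod in the frame of spout between -0.03 and 0.035 m and x of pushrod in the frame of spout between -0.015 and 0.015 m and y of pushrod in the frame of spout between -0.015 and 0.015 m), for 0.05 s.
At the end, for the whole second after the job is handed in: The cork lies at rest in the catch tray (its middle within the tray's walls and less than 45 mm above the counter), and the push-rod is back in its rest, released and still: foot within 10 mm of the hole's axis and 4 to 16 mm above the counter, leaning less than 0.12 rad (x of plug_center in the frame of tray between -0.075 and 0.075 m and y of plug_center in the frame of tray between -0.055 and 0.055 m and height (world z) of plug_center below 0.045 m and linear speed of plug below 0.05 m/s and horizontal distance between pushrod and rest below 0.01 m and angle between pushrod's own z axis and vertical below 0.12 rad and height (world z) of pushrod between 0.004 and 0.016 m and linear speed of pushrod below 0.03 m/s); the robot touches nothing.
It fails at once if a bystander is moved more than 30 mm (distance of any of bowl, jar_a, jar_b, jar_lid, spare_bung, spoon, brush from where it was at the start of the episode above 0.03 m).
It also fails if it takes over 50 s, if anything falls off the work surface, if the arm or the gripper's body presses on something with over 40 N, if the wrist force passes 120 N, or if a joint passes its speed limit or range.

### The arm

A 7-joint arm with a two-finger parallel gripper is mounted at the origin on the work surface. World frame = base frame: x ahead of the robot, y to its left, z up, the work surface at z = 0. Lengths are in mm, angles in degrees, forces in N, time in s.
With the tool pointing down it reaches from about 350 to 900 mm from the base axis. Payload 8.1 kg.
Tool frame: the origin (TCP) lies at the very end of the fingers, on their centre line; the grasp point (between the pads) lies 19 mm behind it (ctrl.pinch_z is the distance from the TCP to the grasp point, in mm); z points along the fingers, x is the direction in which the jaws open and shut, and the axes are right-handed (so a half turn about z gives the same grasp; the last joint's range is limited). The gripper opens to 85 mm and grips with 20 to 120 N. Pads are 22 mm wide; open, the fingers measure 114 mm over their backs; the gripper's body (76 mm by 85 mm) begins 54 mm behind the grasp point. The pads swing forward as they close: fully open they stand 13 mm farther back than shut.
Start: joints at [-5.879, 24.895, 1.432, 90.138, -0.665, 64.973, -4.303], TCP at [625.013, -0.027, 231.323] pointing down, gripper open.
Joint ranges: [-149.89, 149.89], [-25.12, 119.58], [-72.63, 75.52], [4.76, 147.25], [-75.54, 255.54], [6.69, 114.76], [-157.13, 157.13]. Speed limits (degrees/s): [127.2, 127.2, 172.46, 172.46, 180, 180, 180].

### API

Orientations are given as [roll, pitch, yaw] about the fixed x, y, z axes, in that order (R = Rz(yaw) Ry(pitch) Rx(roll)).
In Python, from station import ctrl gives the robot as it stands.
- The arm moves only by the tool apply_moves, never from a script. Its argument "deltas" is a list of rows, each a list of 7 numbers: the shift along the world's x, y, z in m, then the turn, a rotation vector about the world's x, y, z in rad, then the finger opening in m, from 0 to 0.0854. In form: [[dx, dy, dz, wx, wy, wz, grip], ...]. A call has exactly 10 rows; each row is the pose to reach, as a shift and turn from the pose commanded when the call began; what a row does not reach only later rows make up. A row lasts 1/8 s, in which the tool goes at most 62.5 mm and 10.7 degrees, less where a joint would pass 70% of its speed; a pose out of reach is approached as far as the arm can. A call with a gripper value outside its range is refused whole. The fingers move at their own pace and stop on an object; "newtons" is the grip in N (left out, the last holds). Time passes only in rows, so rows that repeat a pose let the fingers close, or fill a call up. It gives the time, the measured TCP pose, the force and the opening at its end, in the units of the state.
- ctrl.get_state(): the state, without advancing time (a new reading comes with each control period).
- ctrl.get_image(name): name is "scene" or "side" or "wrist"; returns a dict with "pixels" (420x560x3 uint8, red, green, blue), "range_z" (420x560 float32, mm along the optical axis (not along the pixel's ray), 0 where there is no reading), "intrinsics" (3x3 intrinsics, pixels), "T" (4x4, takes a point from camera to world coordinates). Camera axes: x right, y down, z forward; pixel columns grow to the right and rows downward; lengths in mm; the calibration is good to about 2 mm. A picture is of the moment at which its call begins.
- ctrl.job_done(): hands the job in, once; it reports no verdict.
The state is a dict: "clock": time; "q": joint angles; "dq": joint speeds; "joint_efforts": joint torques, N m; "eef_pos": TCP position; "eef_rot": TCP orientation; "wrist_force": force on the tool from outside, world axes, zero at the start; "ft_torque": the same for the moment, N m; "finger_gap": finger opening in mm.
Only numpy, scipy, OpenCV 4.12 (cv2) and the standard library are available. Lean on these libraries where they do the work, as an engineer would, in place of code of your own. Each camera call takes 0.05 s, during which the arm holds its last target.

## Working session

There is one attempt and no reset: what is moved stays moved. The work goes in short steps, Python scripts to look and compute and a tool call to move; the robot and the scene stay as the last step left them, time stands still between calls to the robot, and variables do not carry over. Pictures are saved under pics/ and viewed, and the job is handed in when it is done.

Besides the shell and the picture viewer there is one more tool, called after "Emit:" by a JSON object that holds its "api" and its "payload", one argument or row to a line. apply_moves: Moves the arm, as the interface text tells. Its arguments: {"type":"object","properties":{"deltas":{"type":"array"},"newtons":{"type":"number"}},"required":["deltas"]}

```bash
mkdir -p pics; ls
python3 - <<'E'
from station import ctrl
import cv2,numpy as np
print(ctrl.get_state())
for n in ["scene","side","wrist"]:
    im=ctrl.get_image(n); cv2.imwrite(f"pics/{n}0.png",im["pixels"][:,:,::-1])
    np.savez(f"pics/{n}0.npz",**im)
    print(n,im["intrinsics"].round(1).tolist(),im["T"].round(3).tolist())
E
```

```text
pics
{'clock': 0.0, 'q': array([-5.87663927, 24.93816989,  1.4308218 , 90.1907049 , -0.6648891 ,
       64.97441236, -4.3021236 ]), 'dq': array([ 0.07699938,  0.00257501, -0.09409027, -0.03291706, -0.10365448,
       -0.04892736, -0.04608624]), 'joint_efforts': array([ 8.97134169e-05, -6.70461059e+01,  1.02531374e+00, -3.16203833e+01,
        1.55155628e-02,  1.25530543e-02, -1.11555586e-06]), 'eef_pos': array([ 6.24470815e+02, -7.78984719e-02,  2.30496526e+02]), 'eef_rot': array([ 1.79991638e+02,  9.46068991e-02, -5.22894442e-03]), 'wrist_force': array([ 0.08324166, -0.57253458,  0.48070307]), 'ft_torque': array([-0.03930436, -0.01264766, -0.02127067]), 'finger_gap': 85.15259065000757}
scene [[408.3, 0.0, 275.6], [0.0, 408.3, 209.5], [0.0, 0.0, 1.0]] [[0.813, 0.316, -0.49, 1054.652], [0.583, -0.451, 0.676, -672.647], [-0.007, -0.835, -0.551, 678.014], [0.0, 0.0, 0.0, 1.0]]
side [[471.7, 0.0, 278.9], [0.0, 471.7, 208.0], [0.0, 0.0, 1.0]] [[-0.817, -0.383, 0.432, -51.068], [-0.577, 0.529, -0.622, 867.826], [0.009, -0.757, -0.653, 1014.396], [0.0, 0.0, 0.0, 1.0]]
wrist [[357.9, 0.0, 274.3], [0.0, 357.9, 210.4], [0.0, 0.0, 1.0]] [[1.0, 0.002, -0.0, 625.119], [0.002, -0.946, -0.323, 82.886], [-0.001, 0.323, -0.946, 372.222], [0.0, 0.0, 0.0, 1.0]]
```

View pics/scene0.png

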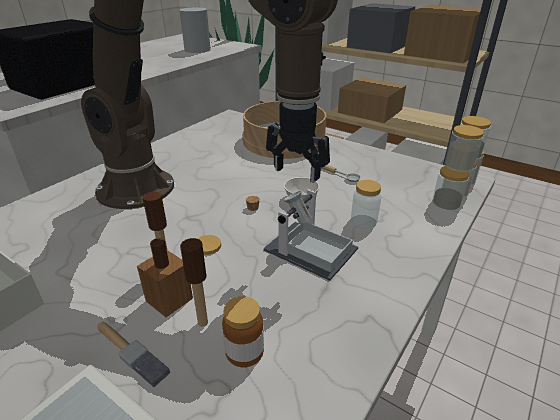

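View pics/side0.png

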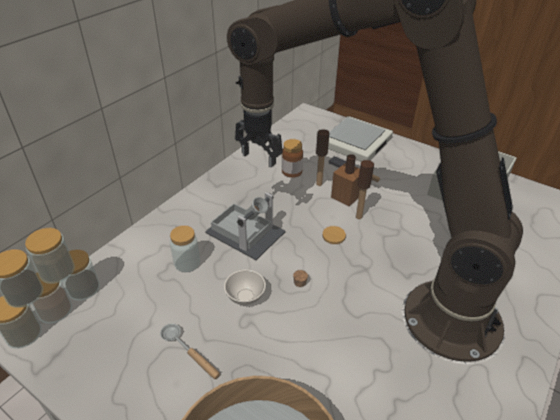

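View pics/wrist0.png

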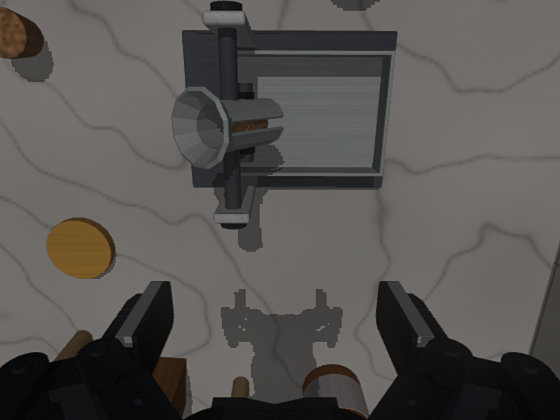

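Run:
```python
import cv2
a=cv2.imread("pics/scene0.png")[180:340,90:290]; b=cv2.imread("pics/side0.png")[120:240,290:400]
cv2.imwrite("pics/c1.png",cv2.resize(a,None,fx=4,fy=3.7,interpolation=3)[:600]);cv2.imwrite("pics/c2.png",cv2.resize(b,None,fx=5,fy=5,interpolation=3))
```

```text
(no output)
```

View pics/c1.png

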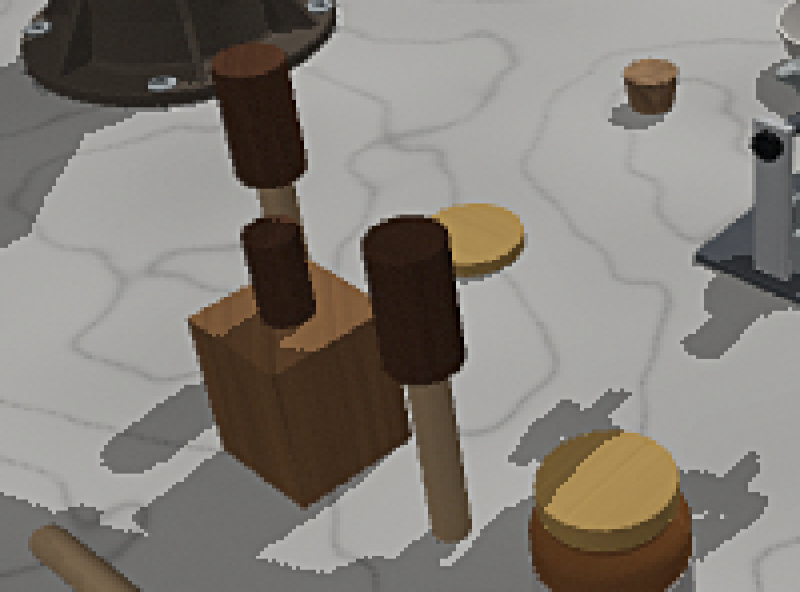

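View pics/c2.png

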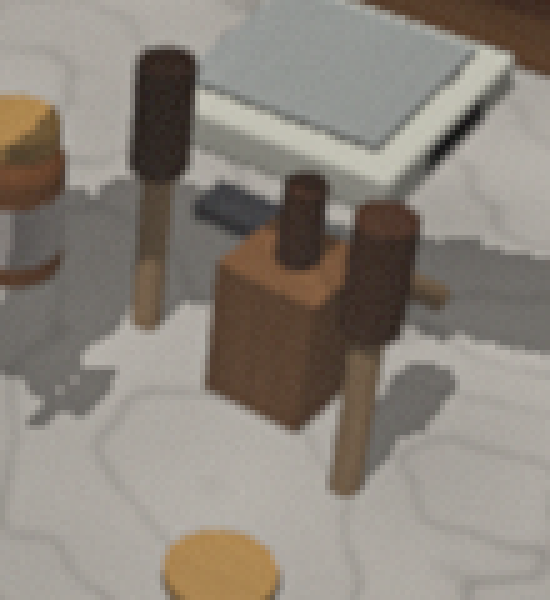

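Candidates: the handle in the block at scene (160,253) and side (350,165); free-standing larger rods at scene (153,210) and (193,260), which have no block and thicker handles. I choose the one in the block. Next I measure everything.

```bash
cat > h.py <<'E'
import numpy as np,cv2
def cloud(d):
    K=d["intrinsics"];T=d["T"];Z=d["range_z"].astype(float)
    v,u=np.mgrid[0:Z.shape[0],0:Z.shape[1]]
    P=np.stack([(u-K[0,2])/K[0,0]*Z,(v-K[1,2])/K[1,1]*Z,Z],-1)
    W=P@T[:3,:3].T+T[:3,3]; W[Z==0]=np.nan
    return W
def proj(d,p):
    T=d["T"];K=d["intrinsics"];c=T[:3,:3].T@(np.asarray(p,float)-T[:3,3]);return (K@c)[:2]/c[2]
E
python3 - <<'E'
import numpy as np,cv2
from h import *
D={n:np.load(f"pics/{n}0.npz") for n in["scene","side","wrist"]}
W={n:cloud(D[n]) for n in D}
def box(n,u0,u1,v0,v1): return W[n][v0:v1,u0:u1].reshape(-1,3)
# fit circle w fixed-radius to points in z band
from scipy.optimize import least_squares
def circ(P,r=None):
    P=P[np.isfinite(P[:,0])]
    x0=[*P[:,:2].mean(0)]+([15] if r is None else [])
    f=lambda x:np.hypot(P[:,0]-x[0],P[:,1]-x[1])-(x[2] if r is None else r)
    s=least_squares(f,x0,loss='soft_l1');return s.x.round(1),len(P),np.abs(s.fun).mean().round(2)
for n,b in [("scene",(148,172,236,270)),("side",(344,358,154,174))]:
    P=box(n,*b);P=P[P[:,2]>111]; print("handle",n,circ(P,15),P[:,2].max(), P.min(0),P.max(0))
for n,b in [("scene",(143,167,190,262)),("scene",(180,210,238,328)),("side",(314,332,128,188)),("side",(356,376,158,222))]:
    P=box(n,*b); P=P[P[:,2]>3]
    for lo,hi in((5,80),(130,155)):
        Q=P[(P[:,2]>lo)&(P[:,2]<hi)]
        if len(Q)>5: print(n,b,lo,circ(Q),Q.min(0).round(),Q.max(0).round())
    print(np.nanmax(P[:,2]))
# block top
for n,b in [("scene",(130,195,235,320)),("side",(325,372,150,215))]:
    P=box(n,*b);P=P[(P[:,2]>101)&(P[:,2]<108)]; print("blocktop",n,len(P),P.min(0),P.max(0),cv2.minAreaRect(P[:,:2].astype(np.float32)))
    P=box(n,*b);P=P[(P[:,2]>10)&(P[:,2]<98)]
# tray/stand
for n in W:
    P=W[n].reshape(-1,3);P=P[(abs(P[:,0]-640)<200)&(abs(P[:,1]-130)<150)]
    Q=P[(P[:,2]>5)&(P[:,2]<14)];print(n,len(Q),cv2.minAreaRect(Q[:,:2].astype(np.float32)))
    Q=P[(P[:,2]>34)&(P[:,2]<41)];print("rim",len(Q),cv2.minAreaRect(Q[:,:2].astype(np.float32)))
E
```

```text
handle scene (array([ 469.6, -279.3]), 404, np.float64(1.83)) 167.59361807015307 [ 456.68852818 -295.44325446  111.40210104] [ 486.83836593 -265.90954376  167.59361807]
handle side (array([ 472.6, -279.9]), 167, np.float64(2.62)) 169.95465991096216 [ 454.96964297 -290.50168451  111.33206292] [ 486.08970195 -258.82041497  169.95465991]
scene (143, 167, 190, 262) 5 (array([ 244. , -102.4,  183. ]), 93, np.float64(7.49)) [  77. -209.    6.] [396.  35.  73.]
scene (143, 167, 190, 262) 130 (array([ 439.3, -254.1,   52.8]), 299, np.float64(3.45)) [ 375. -295.  130.] [ 486. -196.  155.]
215.02422960619458
scene (180, 210, 238, 328) 5 (array([623.6, -77. , 217.3]), 663, np.float64(6.85)) [ 370. -297.    5.] [591. -69.  80.]
scene (180, 210, 238, 328) 130 (array([ 579.7, -284.1,   20.1]), 192, np.float64(0.64)) [ 570. -305.  130.] [ 601. -271.  155.]
214.87927089711275
side (314, 332, 128, 188) 5 (array([1158.8, -177.4,  590.9]), 236, np.float64(7.92)) [ 511. -622.    5.] [ 764. -243.   79.]
side (314, 332, 128, 188) 130 (array([ 583.1, -284.1,   20. ]), 73, np.float64(1.69)) [ 562. -295.  13
[... 700 characters left out ...]
56.58226013183594), 69.2451171875)
scene 1871 ((592.953369140625, 129.96292114257812), (298.31744384765625, 291.1070251464844), 89.59062957763672)
rim 384 ((584.19873046875, 131.71578979492188), (285.9853820800781, 291.9767150878906), 89.05438232421875)
side 1668 ((639.0013427734375, 131.18035888671875), (296.48345947265625, 397.4593811035156), 89.84761047363281)
rim 331 ((600.1331787109375, 133.34954833984375), (229.4310302734375, 327.1075744628906), 19.361114501953125)
wrist 20259 ((638.4732055664062, 58.919212341308594), (150.02626037597656, 199.71209716796875), 89.9671630859375)
rim 1752 ((660.767822265625, 59.4804801940918), (136.37290954589844, 131.05836486816406), 0.16154702007770538)
```

```bash
cat > m.py <<'E'
import numpy as np,cv2
from h import *
from scipy.optimize import least_squares
def run(d,off=(0,0,0),yaw=0):
    W=cloud(d).reshape(-1,3)
    P=W[np.isfinite(W[:,0])]
    P=P[(abs(P[:,0]-600)<90)&(abs(P[:,1]-60)<110)&(P[:,2]>50)]
    for s in(-1,1):
        Q=P[(P[:,2]>126)&(P[:,2]<138)&(s*(P[:,1]-59)>45)]
        if len(Q)>10: print("upright",s,len(Q),Q.mean(0).round(1),Q.min(0).round(1),Q.max(0).round(1))
    C=P[(abs(P[:,1]-59)<30)]
    print("mid pts",len(C),C.min(0).round(1),C.max(0).round(1))
    a=np.radians(35);u=np.array([-np.sin(a)*np.cos(yaw),-np.sin(a)*np.sin(yaw),np.cos(a)])
    ex=np.array([np.cos(a)*np.cos(yaw),np.cos(a)*np.sin(yaw),np.sin(a)]);ey=np.cross(u,ex)
    o=np.array([x0,y0,85.])
    return C,u,ex,ey
E
python3 - <<'E'
import numpy as np,cv2
from h import *
from scipy.optimize import least_squares
d=np.load("pics/wrist0.npz");W=cloud(d).reshape(-1,3);P=W[np.isfinite(W[:,0])]
P=P[(abs(P[:,0]-600)<90)&(abs(P[:,1]-60)<110)&(P[:,2]>30)]
for s in(-1,1):
    Q=P[(P[:,2]>128)&(P[:,2]<137)&(s*(P[:,1]-59)>50)]
    if len(Q)>10: print("upright",s,len(Q),np.median(Q,0).round(1),Q.min(0).round(1),Q.max(0).round(1))
a=np.radians(35)
def frame(yaw):
    c,s=np.cos(yaw),np.sin(yaw)
    u=np.array([-np.sin(a)*c,-np.sin(a)*s,np.cos(a)]);ex=np.array([np.cos(a)*c,np.cos(a)*s,np.sin(a)]);return u,ex,np.cross(u,ex)
u,ex,ey=frame(0)
C=P[(abs(P[:,1]-59)<32)&(P[:,2]>80)]
# tube points: choose iteratively
x0,y0=608.,59.
for it in range(8):
    R=C-np.array([x0,y0,85]);l=R@u;q=np.c_[R@ex,R@ey]
    rr=np.hypot(*q.T);m=(l>3)&(l<57)&(abs(rr-17)<(8 if it<3 else 3))
    f=lambda p:np.hypot(q[m,0]-p[0],q[m,1]-p[1])-17
    s=least_squares(f,[0,0],loss='soft_l1');
    # shift perpendicular to axis -> keep z=85: shift x by dx/cos
    x0+=s.x[0]/np.cos(a);y0+=s.x[1]
    print(x0.round(1),y0.round(1),m.sum(),np.abs(s.fun).mean().round(2))
R=C-np.array([x0,y0,85]);l=R@u;rr=np.hypot(R@ex,R@ey)
for b in range(-5,80,4):
    k=(l>=b)&(l<b+4)&(rr<30); print(b,k.sum(),np.percentile(rr[k],[5,50,95]).round(1) if k.sum() else '')
k=(l>69)&(l<75)&(rr>18)&(rr<30);q=np.c_[R@ex,R@ey][k]
print("ring",cv2.minEnclosingCircle(q.astype(np.float32)),l[k].max(),cv2.fitEllipse(q.astype(np.float32)))
# base yaw by edges
B=W[(W[:,2]>4)&(W[:,2]<10.5)];B=B[(abs(B[:,0]-638)<115)&(abs(B[:,1]-59)<90)]
print(cv2.minAreaRect(B[:,:2].astype(np.float32)))
for lo in range(-60,70,20):
    k=B[(abs(B[:,1]-59-lo)<10)];print(lo,k[:,0].min().round(1) if len(k) else'',k[:,0].max().round(1) if len(k) else'')
E
```

```text
upright -1 431 [594.6  -3.8 132.6] [581.3 -14.8 128. ] [ 6.070e+02 -4.000e-01  1.348e+02]
upright 1 709 [594.7 122.6 132.7] [581.5 118.7 128. ] [607.6 132.4 135.1]
617.7 59.3 2955 1.86
618.5 59.2 3641 1.94
618.5 59.2 3614 1.94
618.7 59.1 2863 1.09
618.8 59.1 2873 1.1
618.8 59.1 2869 1.1
618.8 59.1 2871 1.1
618.8 59.1 2871 1.1
-5 3 [16.2 16.6 17. ]
-1 95 [14.8 16.5 17.2]
3 115 [15.5 16.6 17.1]
7 117 [14.5 16.5 17.1]
11 109 [15.  16.5 17.1]
15 157 [11.6 16.4 17.1]
19 182 [11.7 16.5 21. ]
23 259 [11.8 16.9 26.4]
27 431 [11.8 19.  27.1]
31 238 [11.6 16.6 26.2]
35 425 [ 2.1 14.8 17.2]
39 424 [14.4 16.5 28.2]
43 697 [14.6 18.7 28.7]
47 427 [14.4 16.2 26.8]
51 346 [14.3 15.5 17. ]
55 315 [14.2 15.3 17. ]
59 495 [14.4 15.9 18.2]
63 618 [16.5 18.3 20.8]
67 824 [19.1 21.1 24. ]
71 948 [21.7 23.2 25. ]
75 0 
79 0 
ring ((-0.35626545548439026, 0.21440735459327698), 26.07942771911621) 74.17855868681089 ((0.30751335620880127, 0.09343475103378296), (46.00774002075195, 46.17695236206055), 73.68817901611328)
((638.6380004882812, 58.85210037231445), (150.25331115722656, 200.28219604492188), 89.84976196289062)
-60 538.4 738.3
-40 566.8 738.1
-20 616.6 738.7
0 618.7 738.6
20 538.7 738.5
40 538.6 738.2
60 538.7 738.3
```

Run:
```python
import cv2
a=cv2.imread("pics/wrist0.png")[0:240,150:420]
cv2.imwrite("pics/c3.png",cv2.resize(a,None,fx=2.5,fy=2.5,interpolation=3))
```

```text
(no output)
```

View pics/c3.png

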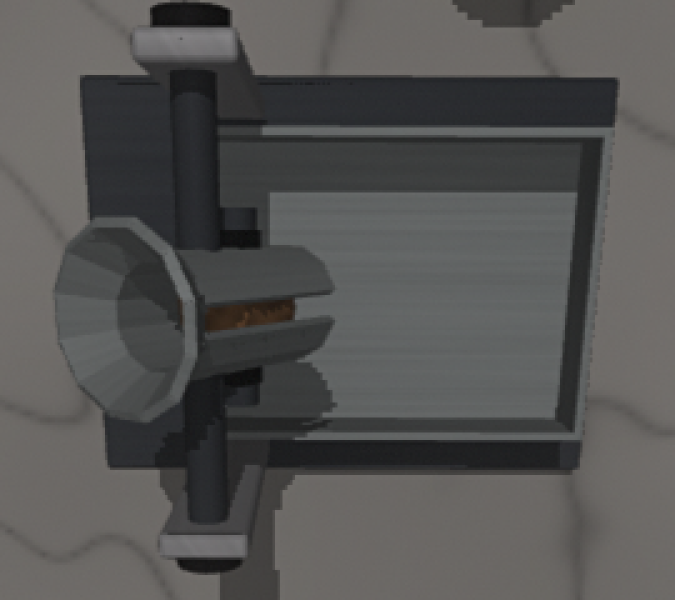

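Side lookalikes ruled out. Spout lower end is about (618.8, 59.1, 85) with yaw 0, and the rod about (471, -280). I move above the rod with the jaws turned to lie along y.

Emit:
{"api": "apply_moves", "payload": {
  "deltas": [
    [-0.005,-0.01,0.03,0,0,-0.17,0.085],
    [-0.02,-0.04,0.06,0,0,-0.34,0.085],
    [-0.04,-0.08,0.07,0,0,-0.52,0.085],
    [-0.06,-0.12,0.07,0,0,-0.69,0.085],
    [-0.085,-0.16,0.07,0,0,-0.87,0.085],
    [-0.11,-0.2,0.07,0,0,-1.04,0.085],
    [-0.13,-0.24,0.07,0,0,-1.22,0.085],
    [-0.145,-0.265,0.07,0,0,-1.39,0.085],
    [-0.154,-0.28,0.07,0,0,-1.571,0.085],
    [-0.154,-0.28,0.07,0,0,-1.571,0.085]
  ]
}}

```text
clock: 1.4
eef_pos: [470.1, -281.1, 301.3]
eef_rot: [180.0, -0.0, -90.1]
wrist_force: [-0.3, 0.4, 0.3]
finger_gap: 84.7
```

```bash
cat > snap.py <<'E'
import sys,cv2,numpy as np
from station import ctrl
s=ctrl.get_state();print({k:np.round(s[k],1).tolist() for k in("clock","q","eef_pos","eef_rot","wrist_force","finger_gap")})
for n in sys.argv[2:]:
    im=ctrl.get_image(n);cv2.imwrite(f"pics/{n}{sys.argv[1]}.png",im["pixels"][:,:,::-1]);np.savez(f"pics/{n}{sys.argv[1]}.npz",**im)
E
python3 snap.py 1 wrist
python3 - <<'E'
import numpy as np,cv2
from h import *
from scipy.optimize import least_squares
d=np.load("pics/wrist1.npz");W=cloud(d);P=W.reshape(-1,3);P=P[np.isfinite(P[:,0])]
def near(x,y,r,lo,hi): return P[(np.hypot(P[:,0]-x,P[:,1]-y)<r)&(P[:,2]>lo)&(P[:,2]<hi)]
for lo,hi,r in((171,182,25),(120,168,25),):
    Q=near(471,-280,r,lo,hi);print("handle",len(Q),Q.min(0).round(1),Q.max(0).round(1),cv2.minEnclosingCircle(Q[:,:2].astype(np.float32)))
    s=least_squares(lambda p:np.hypot(Q[:,0]-p[0],Q[:,1]-p[1])-15,[471,-280],loss='soft_l1');print(s.x.round(1),abs(s.fun).mean())
Q=near(471,-280,60,100,109);print("block",len(Q),np.median(Q[:,2]),cv2.minAreaRect(Q[:,:2].astype(np.float32)))
for x,y in((581,-284),(387,-212)):
    Q=near(x,y,40,205,225);print(len(Q),Q.min(0).round(1) if len(Q) else'',Q.max(0).round(1) if len(Q) else '')
E
```

```text
{'clock': 1.4, 'q': [5.5, 15.0, 25.5, 96.5, -6.8, 70.1, -57.6], 'eef_pos': [470.1, -281.1, 301.3], 'eef_rot': [180.0, -0.0, -90.1], 'wrist_force': [-0.3, 0.4, 0.3], 'finger_gap': 84.7}Traceback (most recent call last):
  File "<stdin>", line 7, in <module>
    return umr_minimum(a, axis, None, out, keepdims, initial, where)
ValueError: zero-size array to reduction operation minimum which has no identity
```

View pics/wrist1.png

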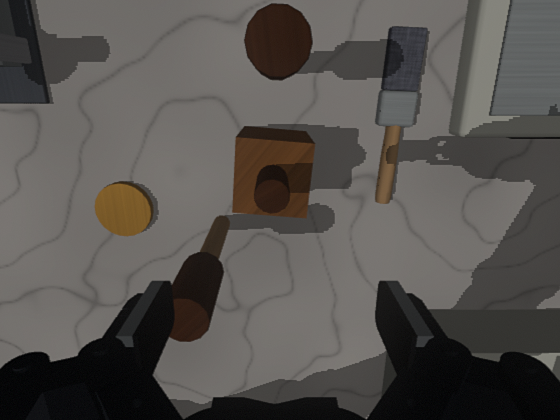

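Run:
```python
import numpy as np,cv2
from h import *
from scipy.optimize import least_squares
d=np.load("pics/wrist1.npz");W=cloud(d)
print(W[190:204:4,272], W[150,250],W[40,280],W[325,188])
P=W.reshape(-1,3);P=P[np.isfinite(P[:,0])]
c=W[196,272]
def near(x,y,r,lo,hi): return P[(np.hypot(P[:,0]-x,P[:,1]-y)<r)&(P[:,2]>lo)&(P[:,2]<hi)]
Q=near(c[0],c[1],30,c[2]-2,c[2]+4);print("top",len(Q),np.median(Q[:,2]),cv2.minEnclosingCircle(Q[:,:2].astype(np.float32)),Q.mean(0))
Q=near(c[0],c[1],25,112,c[2]-4);s=least_squares(lambda p:np.hypot(Q[:,0]-p[0],Q[:,1]-p[1])-p[2],[c[0],c[1],15],loss='soft_l1');print(len(Q),s.x.round(1),abs(s.fun).mean())
Q=near(c[0],c[1],60,96,110);print("block",len(Q),np.median(Q[:,2]),cv2.minAreaRect(Q[:,:2].astype(np.float32)))
for v,u in((40,280),(325,188)):
    e=W[v,u];Q=near(e[0],e[1],40,e[2]-2,e[2]+4);print(cv2.minEnclosingCircle(Q[:,:2].astype(np.float32)),e[2])
```

```text
[[ 476.15271963 -279.70678062  164.25594531]
 [ 472.38111443 -279.68895886  162.83592902]
 [ 469.74992752 -279.6991173   165.37198553]
 [ 465.66496677 -279.67567142  163.18716912]] [ 498.56945066 -258.5678853   104.09475273] [ 580.71098012 -284.95409905  211.29304697] [ 382.13951982 -215.40596058  211.67449801]
top 878 163.94158992408217 ((470.6714172363281, -279.3607177734375), 14.715630531311035) [ 470.89246154 -279.44228187  163.97013908]
379 [ 470.5 -279.4   14.8] 0.1453202074335524
block 4509 103.98905248367339 ((470.46539306640625, -279.3820495605469), (75.16731262207031, 75.59412384033203), 85.40113067626953)
((580.2544555664062, -283.8565368652344), 20.31245994567871) 211.2930469735274
((386.0189208984375, -212.35794067382812), 20.15757942199707) 211.67449800860308
```

Emit:
{"api": "apply_moves", "payload": {
  "deltas": [
    [-0.0005,0.0005,-0.03,0,0,0,0.085],
    [-0.0005,0.0005,-0.07,0,0,0,0.085],
    [-0.0005,0.0005,-0.11,0,0,0,0.085],
    [-0.0005,0.0005,-0.14,0,0,0,0.085],
    [-0.0005,0.0005,-0.165,0,0,0,0.085],
    [-0.0005,0.0005,-0.181,0,0,0,0.085],
    [-0.0005,0.0005,-0.181,0,0,0,0.08],
    [-0.0005,0.0005,-0.181,0,0,0,0.02],
    [-0.0005,0.0005,-0.181,0,0,0,0.02],
    [-0.0005,0.0005,-0.181,0,0,0,0.02]
  ],
  "newtons": 60
}}

```text
clock: 2.7
eef_pos: [471.0, -279.7, 121.2]
eef_rot: [-179.9, -0.0, -90.0]
wrist_force: [-1.3, 1.2, 6.7]
finger_gap: 28.9
```

```bash
python3 snap.py 2 scene
python3 - <<'E'
import cv2
a=cv2.imread("pics/scene2.png")[150:330,80:300]
cv2.imwrite("pics/c4.png",cv2.resize(a,None,fx=3.3,fy=3.3,interpolation=3))
E
```

```text
{'clock': 2.7, 'q': [8.9, 25.5, 22.2, 109.8, -12.8, 47.0, -52.2], 'eef_pos': [471.0, -279.7, 121.2], 'eef_rot': [-179.9, -0.0, -90.0], 'wrist_force': [-1.3, 1.2, 6.7], 'finger_gap': 28.9}
```

View pics/c4.png

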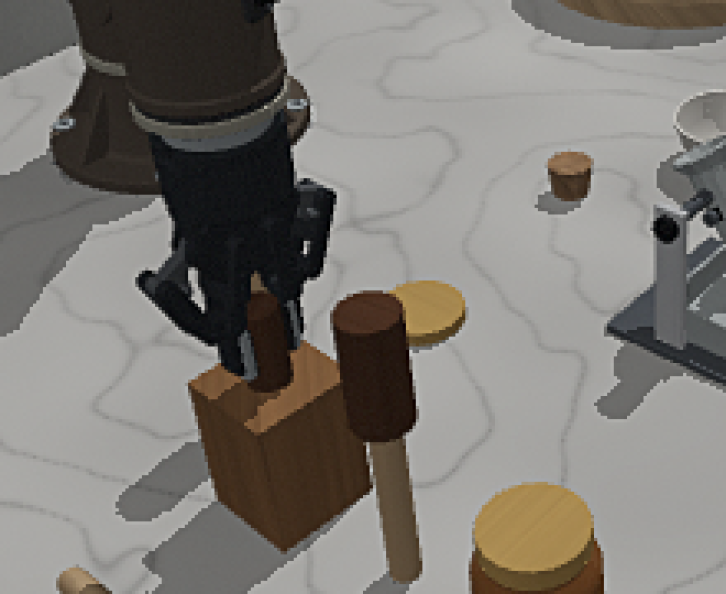

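Emit:
{"api": "apply_moves", "payload": {
  "deltas": [
    [0,0,0.015,0,0,0,0.02],
    [0,0,0.04,0,0,0,0.02],
    [0,0,0.065,0,0,0,0.02],
    [0,0,0.09,0,0,0,0.02],
    [0,0,0.115,0,0,0,0.02],
    [0,0,0.14,0,0,0,0.02],
    [0,0.03,0.15,0,0,0,0.02],
    [0,0.07,0.15,0,0,0,0.02],
    [0,0.1,0.15,0,0,0,0.02],
    [0,0.1,0.15,0,0,0,0.02]
  ]
}}

```text
clock: 4.0
eef_pos: [470.7, -177.1, 271.3]
eef_rot: [-179.9, 0.1, -89.8]
wrist_force: [-0.1, -0.6, -1.8]
finger_gap: 28.8
```

```bash
python3 snap.py 3 scene side wrist
```

```text
{'clock': 4.0, 'q': [-4.1, 11.4, 22.6, 104.8, -4.9, 64.7, -69.6], 'eef_pos': [470.7, -177.1, 271.3], 'eef_rot': [-179.9, 0.1, -89.8], 'wrist_force': [-0.1, -0.6, -1.8], 'finger_gap': 28.8}
```

View pics/scene3.png

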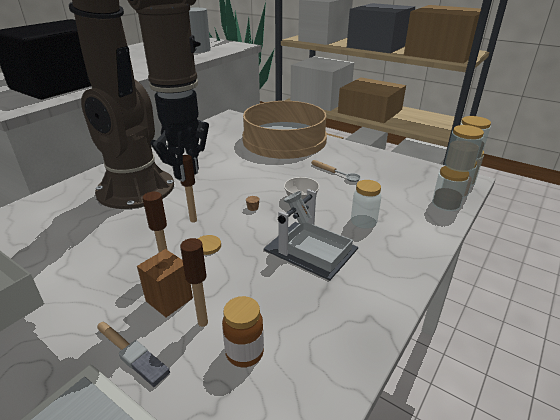

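View pics/wrist3.png

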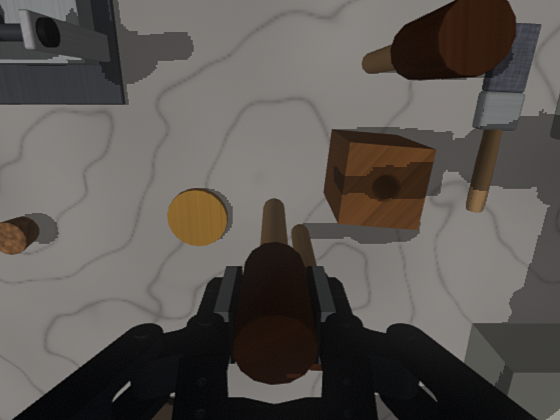

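The rod is held, its foot at (274,203) in the wrist view, and it is out of the block. Now fit its axis relative to the tool.

```bash
cat > rod.py <<'E'
import sys,numpy as np
from h import *
from scipy.optimize import least_squares
from scipy.spatial.transform import Rotation as Ro
def fit(tag,names,tcp,rot,L0=111.):
    """axis foot estimate; rot 3x3 tool; L0: TCP->foot along tool z"""
    for n in names:
        W=cloud(np.load(f"pics/{n}{tag}.npz")).reshape(-1,3);P=W[np.isfinite(W[:,0])]
        T=(P-tcp)@rot  # tool coords
        k=(T[:,2]>22)&(T[:,2]<L0+4)&(np.hypot(T[:,0],T[:,1])<22);Q=T[k]
        if len(Q)<20: print(n,"few",len(Q));continue
        for _ in range(3):
            f=lambda p:(lambda ax:np.linalg.norm(np.cross(Q-np.array([p[0],p[1],60]),ax),axis=1)-8)(np.array([p[2],p[3],1])/np.sqrt(1+p[2]**2+p[3]**2))
            s=least_squares(f,[0,0,0,0],loss='soft_l1');Q=Q[abs(s.fun)<3]
        p=s.x;print(n,len(Q),"offset at 60:",p[:2].round(2),"tilt deg x,y:",np.degrees(p[2:]).round(2),"foot off",(p[:2]+p[2:]*(L0-60)).round(2),"zmax",np.percentile(Q[:,2],[99,100]).round(1),abs(s.fun).mean().round(2))
if __name__=="__main__":
    tcp=np.array(eval(sys.argv[2]),float);R=Ro.from_euler("xyz",eval(sys.argv[3]),degrees=True).as_matrix()
    fit(sys.argv[1],["scene","side","wrist"],tcp,R)
E
python3 rod.py 3 "[470.5,-179.5,270.3]" "[180,0,-90]"
```

```text
scene 257 offset at 60: [-2.34  1.07] tilt deg x,y: [-0.43  0.22] foot off [-2.72  1.26] zmax [109.2 110.4] 0.79
side 109 offset at 60: [ 0.48 -1.18] tilt deg x,y: [-1.03 -0.17] foot off [-0.44 -1.34] zmax [109.3 111.5] 1.06
wrist 1016 offset at 60: [0.68 0.68] tilt deg x,y: [-0.25  0.05] foot off [0.46 0.72] zmax [109.4 110.9] 0.17
```

Emit:
{"api": "apply_moves", "payload": {
  "deltas": [
    [0.002,0.02,0,0,-0.05,0,0.02],
    [0.004,0.05,0,0,-0.12,0,0.02],
    [0.006,0.085,0,0,-0.2,0,0.02],
    [0.009,0.12,0,0,-0.3,0,0.02],
    [0.012,0.155,0,0,-0.4,0,0.02],
    [0.015,0.19,0,0,-0.5,0,0.02],
    [0.018,0.22,0,0,-0.58,0,0.02],
    [0.019,0.2386,-0.001,0,-0.6109,0,0.02],
    [0.019,0.2386,-0.001,0,-0.6109,0,0.02],
    [0.019,0.2386,-0.001,0,-0.6109,0,0.02]
  ]
}}

```text
clock: 5.4
eef_pos: [489.9, 57.4, 269.5]
eef_rot: [-145.0, -0.0, -90.2]
wrist_force: [-0.7, -0.9, -1.6]
finger_gap: 28.4
```

```bash
python3 snap.py 4 scene side wrist
python3 - <<'E'
from scipy.spatial.transform import Rotation as R
import numpy as np
print((R.from_rotvec([0,-.6109,0])*R.from_euler("xyz",[180,0,-90],degrees=True)).as_euler("xyz",degrees=True))
E
```

```text
{'clock': 5.4, 'q': [-16.2, -5.8, -5.6, 132.8, 31.7, 23.2, -138.1], 'eef_pos': [489.9, 57.4, 269.5], 'eef_rot': [-145.0, -0.0, -90.2], 'wrist_force': [-0.7, -0.9, -1.6], 'finger_gap': 28.4}
[-144.9980083    0.         -90.       ]
```

View pics/wrist4.png

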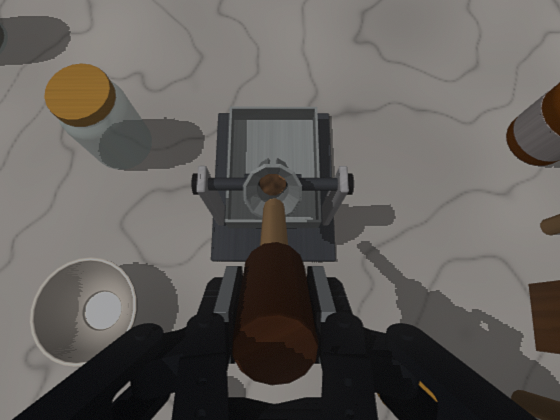

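View pics/scene4.png

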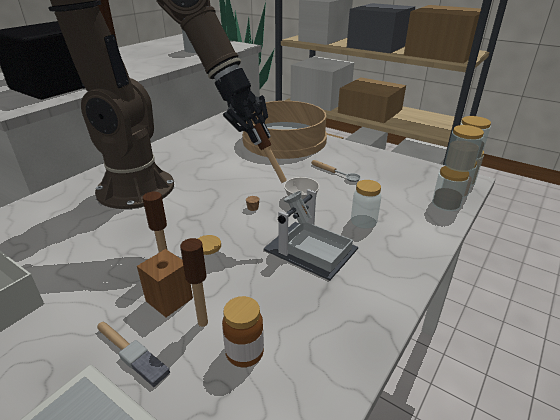

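```bash
python3 rod.py 4 "[489.5,59.1,269.3]" "[-145,0,-90]"
cat > sp.py <<'E'
import sys,numpy as np,cv2
from h import *
a=np.radians(35);u=np.array([-np.sin(a),0,np.cos(a)]);ex=np.array([np.cos(a),0,np.sin(a)]);ey=np.array([0,1.,0])
from scipy.optimize import least_squares
O=np.array([618.8,59.1,85])
for n in("wrist","scene","side"):
    W=cloud(np.load(f"pics/{n}{sys.argv[1]}.npz")).reshape(-1,3);C=W[np.isfinite(W[:,0])]
    R=C-O;l=R@u;q=np.c_[R@ex,R@ey];rr=np.hypot(*q.T)
    k=(l>61)&(l<78)&(rr<28)&(rr>12.5);
    if k.sum()<30: print(n,"few");continue
    # cone: inner/outer mixed; fit ring at l>70
    k2=k&(l>70);c=cv2.minEnclosingCircle(q[k2].astype(np.float32)) if k2.sum()>10 else None
    print(n,k.sum(),"ring",c,"lmax",np.percentile(l[k],[95,99]).round(1))
    k3=(l>61.5)&(l<74)&(rr<27)&(rr>10)
    Q=q[k3];L=l[k3]
    for _ in range(3):
        # inner cone r=14+8*(L-60)/12
        s=least_squares(lambda p:np.hypot(Q[:,0]-p[0],Q[:,1]-p[1])-(14+8*(L-60-p[2])/12),[0,0,0],loss='soft_l1');m=abs(s.fun)<1.8;Q=Q[m];L=L[m]
    print("  cone",len(Q),s.x.round(2),abs(s.fun).mean().round(2))
    R2=(C-np.array([594.6,59.1,134]));
    for sg in(-1,1):
        g=(abs(R2[:,0])<18)&(abs(R2[:,1]*sg-63)<14)&(abs(R2[:,2])<3);print("  upr",sg,g.sum(),C[g].min(0).round(1) if g.sum() else '',C[g].max(0).round(1) if g.sum() else '')
E
python3 sp.py 4; python3 sp.py 0
```

```text
scene 221 offset at 60: [2.   0.84] tilt deg x,y: [-0.57  0.19] foot off [1.49 1.01] zmax [109.9 111.2] 0.93
side 111 offset at 60: [ 2.48 -1.39] tilt deg x,y: [-0.07 -0.19] foot off [ 2.42 -1.56] zmax [110.6 112.6] 0.91
wrist 1021 offset at 60: [1.47 0.96] tilt deg x,y: [-0.22  0.06] foot off [1.27 1.01] zmax [109.9 111.4] 0.17
wrist 1457 ring ((-1.054078221321106, -0.01808587834239006), 25.793874740600586) lmax [73.1 73.7]
  cone 1202 [-1.02  0.06 -0.49] 0.53
  upr -1 226 [580.7  -8.8 131. ] [606.2  -0.7 134.5]
  upr 1 227 [581.2 118.8 131. ] [606.5 127.  135.1]
scene 121 ring ((0.693854808807373, -0.2624949812889099), 26.208362579345703) lmax [74.  74.2]
  cone 82 [ 0.6  -2.06 -1.63] 0.71
  upr -1 26 [580.7 -11.7 131.4] [605.5  -4.  136.3]
  upr 1 23 [583.  115.1 131.2] [607.6 126.2 134.9]
side 134 ring ((1.3938300609588623, -1.2412900924682617), 26.341768264770508) lmax [74.7 76.1]
  cone 57 [ 1.17 -0.33 -0.61] 0.86
  upr -1 6 [598.8  -7.9 133.4] [6.058e+02 2.000e-01 1.359e+02]
  upr 1 17 [581.6 119.9 131.1] [606.2 130.4 135.5]
wrist 2675 ring ((-0.3765670657157898, 0.20959408581256866), 26.079429626464844) lmax [72.7 73.2]
  cone 2254 [-0.17 -0.01 -1.23] 0.67
  upr -1 346 [581.3  -9.  131. ] [607.   -0.7 134.8]
  upr 1 603 [582.  118.8 131. ] [607.3 126.6 135.1]
scene 126 ring ((1.0350395441055298, 0.6259444952011108), 27.061025619506836) lmax [73.9 74.1]
  cone 81 [ 0.3  -1.92 -0.97] 0.81
  upr -1 26 [581.4 -17.7 131. ] [605.1  -2.7 136.7]
  upr 1 23 [582.5 116.6 131.2] [606.  127.6 136.2]
side 134 ring ((1.5553358793258667, -0.6191754341125488), 26.038244247436523) lmax [74.9 76.3]
  cone 56 [1.9  0.05 0.38] 0.76
  upr -1 18 [581.9  -8.2 131.8] [607.3   0.  136.9]
  upr 1 20 [582.8 118.1 131.2] [605.5 135.3 136.5]
```

Same-picture comparison: the rod is on-axis in the lean plane (−1.0 vs −1.0 mm), but 1.3 mm low in y. I add +1.3 mm in y and advance to about 50 mm up the bore.

Emit:
{"api": "apply_moves", "payload": {
  "deltas": [
    [0,0.0013,0,0,0,0,0.02],
    [0.003,0.0013,-0.0043,0,0,0,0.02],
    [0.008,0.0013,-0.0114,0,0,0,0.02],
    [0.014,0.0013,-0.02,0,0,0,0.02],
    [0.02,0.0013,-0.0286,0,0,0,0.02],
    [0.026,0.0013,-0.0371,0,0,0,0.02],
    [0.032,0.0013,-0.0457,0,0,0,0.02],
    [0.037,0.0013,-0.0528,0,0,0,0.02],
    [0.037,0.0013,-0.0528,0,0,0,0.02],
    [0.037,0.0013,-0.0528,0,0,0,0.02]
  ],
  "newtons": 80
}}

```text
clock: 6.8
eef_pos: [526.4, 60.5, 216.3]
eef_rot: [-145.0, 0.0, -90.0]
wrist_force: [0.2, -0.1, -0.7]
finger_gap: 28.4
```

```bash
python3 snap.py 5 scene side wrist;python3 rod.py 5 "[526.5,60.4,216.5]" "[-145,0,-90]"; python3 sp.py 5|head -3
python3 - <<'E'
import cv2
a=cv2.imread("pics/wrist5.png")[100:300,180:370]
b=cv2.imread("pics/scene5.png")[130:280,220:370]
cv2.imwrite("pics/c5.png",cv2.hconcat([cv2.resize(a,(400,420),interpolation=3),cv2.resize(b,(400,420),interpolation=3)]))
E
```

```text
{'clock': 6.8, 'q': [-16.2, 3.0, -4.3, 134.1, 51.0, 15.2, -156.9], 'eef_pos': [526.4, 60.5, 216.3], 'eef_rot': [-145.0, 0.0, -90.0], 'wrist_force': [0.2, -0.1, -0.7], 'finger_gap': 28.4}
scene 158 offset at 60: [ 2.69 -1.01] tilt deg x,y: [ 7.77 -7.03] foot off [ 9.6  -7.27] zmax [114.4 114.9] 1.33
side 94 offset at 60: [ 0.84 -1.32] tilt deg x,y: [-0.24 -0.  ] foot off [ 0.63 -1.33] zmax [107.2 108.5] 0.89
wrist 1015 offset at 60: [-0.07  1.33] tilt deg x,y: [-0.34  0.07] foot off [-0.37  1.39] zmax [110.2 111.8] 0.17
wrist 2179 ring ((-1.0948550701141357, -0.06074388325214386), 25.85366439819336) lmax [73.1 73.7]
  cone 1804 [-0.99  0.01 -0.43] 0.51
  upr -1 355 [580.6  -8.9 131.1] [606.7  -0.8 134.6]
```

View pics/c5.png

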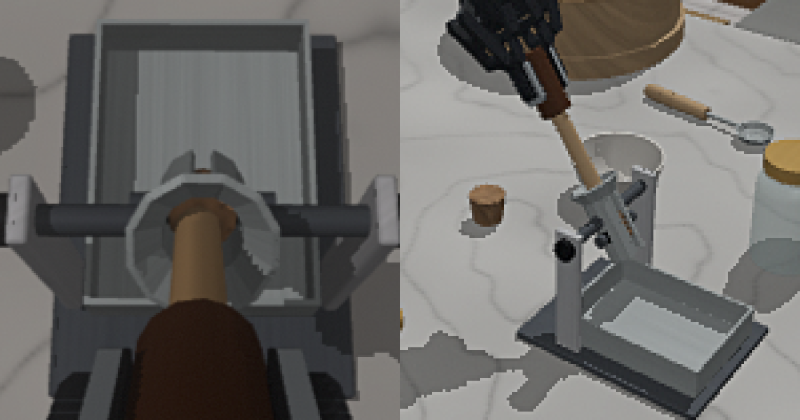

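q7 is at −156.9°, with its limit at −157.1°. The rod is round, so I back out along the axis and spin the tool about it to free that joint. A small spin first tests the sign.

Emit:
{"api": "apply_moves", "payload": {
  "deltas": [
    [-0.003,0,0.0043,0,0,0,0.02],
    [-0.008,0,0.0114,0,0,0,0.02],
    [-0.014,0,0.02,0,0,0,0.02],
    [-0.02,0,0.0286,0,0,0,0.02],
    [-0.026,0,0.0371,0,0,0,0.02],
    [-0.032,0,0.0457,0,0,0,0.02],
    [-0.037,0,0.0528,0,0,0,0.02],
    [-0.037,0,0.0528,0,0,0,0.02],
    [-0.037,0,0.0528,-0.0574,0,0.0819,0.02],
    [-0.037,0,0.0528,-0.1147,0,0.1638,0.02]
  ]
}}

```text
clock: 8.2
eef_pos: [489.5, 60.3, 269.1]
eef_rot: [-145.6, -6.6, -80.4]
wrist_force: [0.9, 0.8, -0.5]
finger_gap: 28.3
```

```bash
python3 snap.py 6
```

```text
{'clock': 8.2, 'q': [-18.5, -5.9, -4.0, 133.0, 32.5, 23.4, -127.7], 'eef_pos': [489.5, 60.3, 269.1], 'eef_rot': [-145.6, -6.6, -80.4], 'wrist_force': [0.9, 0.8, -0.5], 'finger_gap': 28.3}
```

Emit:
{"api": "apply_moves", "payload": {
  "deltas": [
    [-0.0574,0,0,-0.0574,0,0.0819,0.02],
    [0,0,0,-0.1434,0,0.2048,0.02],
    [0,0,0,-0.2294,0,0.3277,0.02],
    [0,0,0,-0.3155,0,0.4506,0.02],
    [0,0,0,-0.4015,0,0.5734,0.02],
    [0,0,0,-0.4875,0,0.6963,0.02],
    [0,0,0,-0.5736,0,0.8192,0.02],
    [0,0,0,-0.6006,0,0.8577,0.02],
    [0,0,0,-0.6006,0,0.8577,0.02],
    [0,0,0,-0.6006,0,0.8577,0.02]
  ]
}}

```text
clock: 9.45
eef_pos: [489.5, 60.4, 269.2]
eef_rot: [-167.4, -32.9, -22.4]
wrist_force: [0.2, -0.6, -0.9]
finger_gap: 28.5
```

```bash
python3 snap.py 7 scene side wrist
python3 - <<'E'
from scipy.spatial.transform import Rotation as R
import numpy as np
print((R.from_rotvec(1.2470*np.array([-.5736,0,.8192]))*R.from_rotvec([0,-.6109,0])*R.from_euler("xyz",[180,0,-90],degrees=True)).as_euler("xyz",degrees=True))
E
```

```text
{'clock': 9.4, 'q': [-28.0, -6.6, 4.6, 133.6, 35.0, 24.3, -70.5], 'eef_pos': [489.5, 60.4, 269.2], 'eef_rot': [-167.4, -32.9, -22.4], 'wrist_force': [0.2, -0.6, -0.9], 'finger_gap': 28.5}
[-167.44068368  -32.94104752  -22.27449196]
```

View pics/wrist7.png

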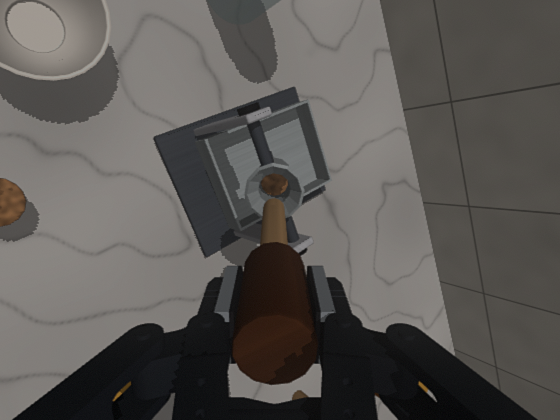

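One slip: row 1 of that call had a stray −57 mm in x. It was away from everything and was undone in the next row. q7 is now −70°. I re-measure the rod against the spout.

```bash
cat > cmp.py <<'E'
import sys,numpy as np
from h import *
from scipy.optimize import least_squares
a=np.radians(35);u=np.array([-np.sin(a),0,np.cos(a)]);ex=np.array([np.cos(a),0,np.sin(a)]);ey=np.array([0,1.,0]);O=np.array([618.8,59.1,85])
W=cloud(np.load(f"pics/wrist{sys.argv[1]}.npz")).reshape(-1,3);C=W[np.isfinite(W[:,0])];R=C-O
X=np.c_[R@ex,R@ey,R@u];s0=float(sys.argv[2]) # foot s guess
lo=max(s0-3,75);k=(X[:,2]>lo)&(X[:,2]<s0+88)&(np.hypot(X[:,0],X[:,1])<20);Q=X[k]
for _ in range(3):
    def f(p):
        ax=np.array([p[2],p[3],1]);ax/=np.linalg.norm(ax);return np.linalg.norm(np.cross(Q-np.array([p[0],p[1],s0]),ax),axis=1)-8
    s=least_squares(f,[0,0,0,0],loss='soft_l1');Q=Q[abs(s.fun)<2]
print("rod at foot ex,ey",s.x[:2].round(2),"tilt deg",np.degrees(s.x[2:]).round(2),"foot s",np.percentile(Q[:,2],[0,1]).round(1),len(Q),abs(s.fun).mean().round(2))
rr=np.hypot(X[:,0],X[:,1]);k=(X[:,2]>61.5)&(X[:,2]<74)&(rr<27)&(rr>10);Q=X[k]
for _ in range(3):
    s=least_squares(lambda p:np.hypot(Q[:,0]-p[0],Q[:,1]-p[1])-(14+8*(Q[:,2]-60-p[2])/12),[0,0,0],loss='soft_l1');Q=Q[abs(s.fun)<1.8]
print("cone ex,ey,s",s.x.round(2),len(Q),abs(s.fun).mean().round(2))
E
python3 cmp.py 4 114.5; python3 cmp.py 7 114.5
```

```text
rod at foot ex,ey [-1.22 -1.28] tilt deg [ 0.06 -0.22] foot s [113.8 115.2] 1021 0.17
cone ex,ey,s [-1.02  0.06 -0.49] 1202 0.53
rod at foot ex,ey [-1.24  0.1 ] tilt deg [ 0.22 -0.08] foot s [113.2 114.8] 1020 0.17
cone ex,ey,s [-0.8   0.25 -0.55] 1190 0.52
```

Aligned to within 0.5 mm. I advance again.

Emit:
{"api": "apply_moves", "payload": {
  "deltas": [
    [0.001,0,-0.0014,0,0,0,0.02],
    [0.004,0,-0.0057,0,0,0,0.02],
    [0.009,0,-0.0129,0,0,0,0.02],
    [0.015,0,-0.0214,0,0,0,0.02],
    [0.021,0,-0.03,0,0,0,0.02],
    [0.027,0,-0.0386,0,0,0,0.02],
    [0.033,0,-0.0471,0,0,0,0.02],
    [0.037,0,-0.0528,0,0,0,0.02],
    [0.037,0,-0.0528,0,0,0,0.02],
    [0.037,0,-0.0528,0,0,0,0.02]
  ]
}}

```text
clock: 10.85
eef_pos: [526.5, 60.4, 216.3]
eef_rot: [-167.5, -32.9, -22.3]
wrist_force: [-0.5, 0.3, -1.7]
finger_gap: 28.3
```

```bash
python3 snap.py 8 wrist; python3 cmp.py 8 50
```

```text
{'clock': 10.8, 'q': [-25.6, 2.4, 5.5, 134.7, 49.8, 14.7, -84.2], 'eef_pos': [526.5, 60.4, 216.3], 'eef_rot': [-167.5, -32.9, -22.3], 'wrist_force': [-0.5, 0.3, -1.7], 'finger_gap': 28.3}
rod at foot ex,ey [-1.41  0.14] tilt deg [ 0.28 -0.1 ] foot s [75.1 76.1] 782 0.18
cone ex,ey,s [-0.85  0.22 -0.52] 1818 0.51
```

Emit:
{"api": "apply_moves", "payload": {
  "deltas": [
    [0.0026,0,-0.003,0,0,0,0.02],
    [0.0049,0,-0.0062,0,0,0,0.02],
    [0.0072,0,-0.0095,0,0,0,0.02],
    [0.0095,0,-0.0128,0,0,0,0.02],
    [0.0118,0,-0.0161,0,0,0,0.02],
    [0.0141,0,-0.0193,0,0,0,0.02],
    [0.0158,0,-0.0218,0,0,0,0.02],
    [0.0176,0,-0.0243,0,0,0,0.02],
    [0.0193,0,-0.0268,0,0,0,0.02],
    [0.0204,0,-0.0284,0,0,0,0.02]
  ],
  "newtons": 100
}}

```text
clock: 12.15
eef_pos: [546.9, 60.3, 187.8]
eef_rot: [-167.5, -32.9, -22.3]
wrist_force: [-0.6, 0.1, -0.5]
finger_gap: 28.2
```

```bash
python3 snap.py 9 scene side wrist; python3 cmp.py 9 15
python3 - <<'E'
import cv2
a=cv2.imread("pics/wrist9.png")[80:300,150:370]
b=cv2.imread("pics/scene9.png")[130:280,220:370]
cv2.imwrite("pics/c9.png",cv2.hconcat([cv2.resize(a,(400,400),interpolation=3),cv2.resize(b,(400,400),interpolation=3)]))
E
```

```text
{'clock': 12.2, 'q': [-27.5, 7.4, 9.3, 134.9, 65.6, 10.3, -99.6], 'eef_pos': [546.9, 60.3, 187.8], 'eef_rot': [-167.5, -32.9, -22.3], 'wrist_force': [-0.6, 0.1, -0.5], 'finger_gap': 28.2}
rod at foot ex,ey [-1.75 -0.27] tilt deg [0.88 0.24] foot s [75.  75.1] 312 0.18
cone ex,ey,s [-0.9   0.14 -0.62] 1943 0.51
```

View pics/c9.png

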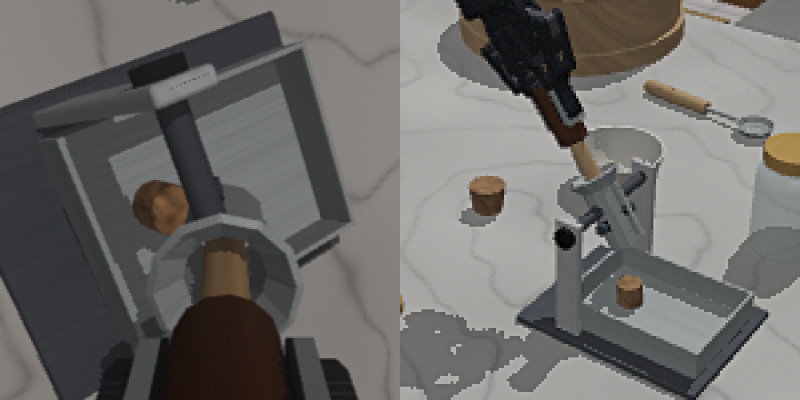

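The cork lies in the tray at scene about (308,240), and the foot is still in the bore. I retract along the axis.

Emit:
{"api": "apply_moves", "payload": {
  "deltas": [
    [-0.003,0,0.0042,0,0,0,0.02],
    [-0.008,0,0.0113,0,0,0,0.02],
    [-0.014,0,0.0198,0,0,0,0.02],
    [-0.021,0,0.0297,0,0,0,0.02],
    [-0.028,0,0.0396,0,0,0,0.02],
    [-0.035,0,0.0495,0,0,0,0.02],
    [-0.042,0,0.0594,0,0,0,0.02],
    [-0.049,0,0.0693,0,0,0,0.02],
    [-0.0574,0,0.0812,0,0,0,0.02],
    [-0.0574,0,0.0812,0,0,0,0.02]
  ]
}}

```text
clock: 13.55
eef_pos: [489.5, 60.5, 270.2]
eef_rot: [-167.3, -33.0, -22.3]
wrist_force: [0.7, 0.0, -1.3]
finger_gap: 28.0
```

```bash
python3 snap.py 10
python3 - <<'E'
from scipy.spatial.transform import Rotation as R
import numpy as np
R0=R.from_euler("xyz",[180,0,-90],degrees=True)
S=R.from_rotvec(1.2470*np.array([-.5736,0,.8192]));T=R.from_rotvec([0,-.6109,0])
cur=S*T*R0
print((R0*cur.inv()).as_rotvec(), "untilt only",T.inv().as_rotvec())
for yaw in(-20,-18.55,-45,0): 
  v=(R.from_euler("xyz",[180,0,yaw],degrees=True)*cur.inv()).as_rotvec();print(yaw,v.round(4))
E
```

```text
{'clock': 13.6, 'q': [-26.3, -6.6, 3.1, 133.4, 34.5, 24.1, -69.9], 'eef_pos': [489.5, 60.5, 270.2], 'eef_rot': [-167.3, -33.0, -22.3], 'wrist_force': [0.7, 0.0, -1.3], 'finger_gap': 28.0}
[ 0.38020686  0.52868332 -1.20596968] untilt only [-0.      0.6109 -0.    ]
-20 [ 0.0077  0.6108 -0.0246]
-18.55 [-0.      0.6109 -0.    ]
-45 [ 0.1409  0.5999 -0.4471]
0 [-0.0989  0.6055  0.3136]
```

Emit:
{"api": "apply_moves", "payload": {
  "deltas": [
    [-0.004,-0.01,0.005,0.038,0.0529,-0.1206,0.02],
    [-0.006,-0.03,0.005,0.0836,0.1163,-0.2653,0.02],
    [-0.008,-0.06,0.005,0.133,0.185,-0.4221,0.02],
    [-0.01,-0.095,0.004,0.1825,0.2538,-0.5789,0.02],
    [-0.012,-0.13,0.003,0.2319,0.3225,-0.7356,0.02],
    [-0.015,-0.165,0.002,0.2813,0.3912,-0.8924,0.02],
    [-0.017,-0.2,0.001,0.3346,0.4652,-1.0613,0.02],
    [-0.019,-0.225,0.001,0.3802,0.5287,-1.206,0.02],
    [-0.019,-0.2399,0.001,0.3802,0.5287,-1.206,0.02],
    [-0.019,-0.2399,0.001,0.3802,0.5287,-1.206,0.02]
  ]
}}

```text
clock: 14.8
eef_pos: [470.2, -180.5, 269.7]
eef_rot: [180.0, -0.1, -90.0]
wrist_force: [-0.7, 0.1, -1.0]
finger_gap: 27.9
```

```bash
python3 snap.py 11 scene side wrist; python3 rod.py 11 "[470.5,-179.5,270.3]" "[180,0,-90]"
cat > blk.py <<'E'
import sys,numpy as np,cv2
from h import *
d=np.load(f"pics/wrist{sys.argv[1]}.npz");W=cloud(d).reshape(-1,3)
Q=W[(abs(W[:,0]-470.5)<50)&(abs(W[:,1]+279.4)<50)&(W[:,2]>100)&(W[:,2]<107)]
print("block",len(Q),np.median(Q[:,2]),cv2.minAreaRect(Q[:,:2].astype(np.float32)))
E
python3 blk.py 11
```

```text
{'clock': 14.8, 'q': [-7.1, 11.7, 26.7, 105.1, -5.7, 64.5, -68.5], 'eef_pos': [470.2, -180.5, 269.7], 'eef_rot': [180.0, -0.1, -90.0], 'wrist_force': [-0.7, 0.1, -1.0], 'finger_gap': 27.9}
scene 265 offset at 60: [1.18 1.69] tilt deg x,y: [-0.17  0.3 ] foot off [1.03 1.95] zmax [110.4 112.4] 0.78
side 109 offset at 60: [ 0.3  -0.91] tilt deg x,y: [-0.05  0.45] foot off [ 0.25 -0.51] zmax [108.9 110.1] 1.09
wrist 1013 offset at 60: [-0.95  0.93] tilt deg x,y: [-0.29  0.07] foot off [-1.21  0.99] zmax [110.3 112.4] 0.17
block 6531 103.88084771195122 ((470.553955078125, -279.3706970214844), (76.17327880859375, 75.75064849853516), 85.19227600097656)
```

View pics/wrist11.png

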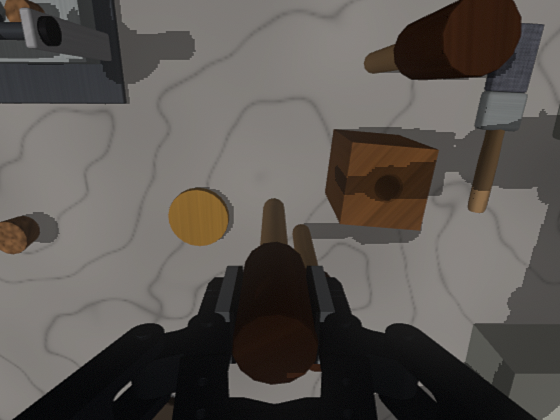

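Emit:
{"api": "apply_moves", "payload": {
  "deltas": [
    [0.0,-0.01,0,0,0,0,0.02],
    [0.0005,-0.03,0,0,0,0,0.02],
    [0.001,-0.055,0,0,0,0,0.02],
    [0.001,-0.08,0,0,0,0,0.02],
    [0.001,-0.095,0,0,0,0,0.02],
    [0.001,-0.1,0,0,0,0,0.02],
    [0.001,-0.1,0,0,0,0,0.02],
    [0.001,-0.1,0,0,0,0,0.02],
    [0.001,-0.1,0,0,0,0,0.02],
    [0.001,-0.1,0,0,0,0,0.02]
  ]
}}

```text
clock: 16.2
eef_pos: [471.6, -279.1, 270.4]
eef_rot: [-180.0, 0.0, -90.0]
wrist_force: [-0.2, 0.2, -0.8]
finger_gap: 27.8
```

```bash
python3 snap.py 12 scene wrist
python3 - <<'E'
import sys;sys.path.insert(0,'.')
from rod import *
fit(12,["scene","wrist"],np.array([471.5,-279.5,270.3]),Ro.from_euler("xyz",[180,0,-90],degrees=True).as_matrix())
E
python3 blk.py 12
```

```text
{'clock': 16.2, 'q': [2.5, 16.6, 29.4, 99.5, -8.8, 66.2, -55.5], 'eef_pos': [471.6, -279.1, 270.4], 'eef_rot': [-180.0, 0.0, -90.0], 'wrist_force': [-0.2, 0.2, -0.8], 'finger_gap': 27.8}
scene 307 offset at 60: [-0.46  1.18] tilt deg x,y: [0.01 0.24] foot off [-0.45  1.39] zmax [109.9 110.9] 0.68
wrist 1014 offset at 60: [-0.13  0.63] tilt deg x,y: [-0.29  0.07] foot off [-0.38  0.69] zmax [110.6 112.2] 0.17
block 5793 103.94821407489871 ((470.51202392578125, -279.3835144042969), (75.22589111328125, 75.42884826660156), 85.21415710449219)
```

View pics/wrist12.png

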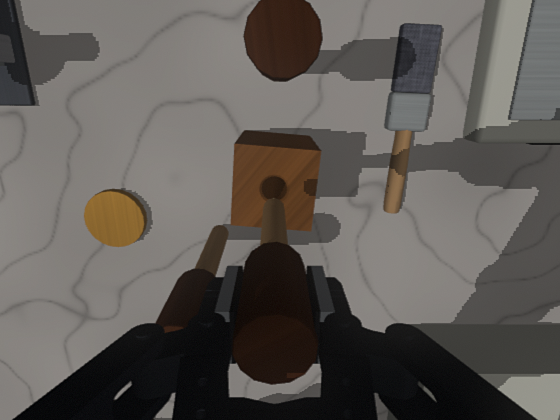

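Foot and hole agree within 0.5 mm. I lower it in.

Emit:
{"api": "apply_moves", "payload": {
  "deltas": [
    [-0.0003,0,-0.01,0,0,0,0.02],
    [-0.0003,0,-0.025,0,0,0,0.02],
    [-0.0003,0,-0.04,0,0,0,0.02],
    [-0.0003,0,-0.05,0,0,0,0.02],
    [-0.0003,0,-0.058,0,0,0,0.02],
    [-0.0003,0,-0.066,0,0,0,0.02],
    [-0.0003,0,-0.074,0,0,0,0.02],
    [-0.0003,0,-0.082,0,0,0,0.02],
    [-0.0003,0,-0.09,0,0,0,0.02],
    [-0.0003,0,-0.09,0,0,0,0.02]
  ]
}}

```text
clock: 17.55
eef_pos: [470.9, -279.3, 179.7]
eef_rot: [179.9, 0.0, -90.0]
wrist_force: [1.0, 0.3, -0.5]
finger_gap: 27.8
```

Emit:
{"api": "apply_moves", "payload": {
  "deltas": [
    [0,0,-0.008,0,0,0,0.02],
    [0,0,-0.018,0,0,0,0.02],
    [0,0,-0.028,0,0,0,0.02],
    [0,0,-0.037,0,0,0,0.02],
    [0,0,-0.045,0,0,0,0.02],
    [0,0,-0.051,0,0,0,0.02],
    [0,0,-0.055,0,0,0,0.02],
    [0,0,-0.057,0,0,0,0.02],
    [0,0,-0.058,0,0,0,0.02],
    [0,0,-0.058,0,0,0,0.02]
  ]
}}

```text
clock: 18.8
eef_pos: [471.3, -279.6, 122.4]
eef_rot: [-180.0, -0.0, -90.0]
wrist_force: [0.0, 0.4, -0.3]
finger_gap: 28.1
```

```bash
python3 snap.py 13 scene
python3 - <<'E'
import cv2
a=cv2.imread("pics/scene13.png")[180:330,100:280]
cv2.imwrite("pics/c13.png",cv2.resize(a,None,fx=4,fy=4,interpolation=3))
E
```

```text
{'clock': 18.8, 'q': [6.1, 25.9, 25.9, 109.9, -15.0, 47.5, -50.0], 'eef_pos': [471.3, -279.6, 122.4], 'eef_rot': [-180.0, -0.0, -90.0], 'wrist_force': [0.0, 0.4, -0.3], 'finger_gap': 28.1}
```

View pics/c13.png

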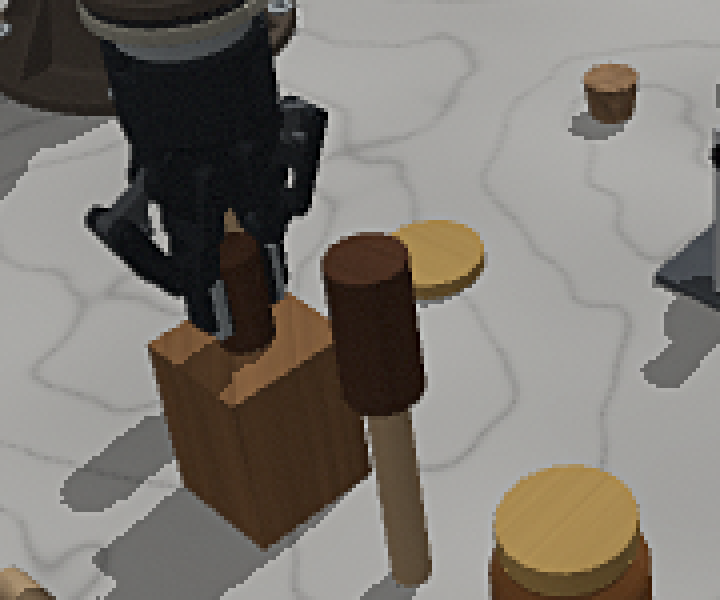

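Emit:
{"api": "apply_moves", "payload": {
  "deltas": [
    [0,0,-0.001,0,0,0,0.02],
    [0,0,-0.001,0,0,0,0.02],
    [0,0,-0.001,0,0,0,0.034],
    [0,0,-0.001,0,0,0,0.045],
    [0,0,-0.001,0,0,0,0.085],
    [0,0,-0.001,0,0,0,0.085],
    [0,0,-0.001,0,0,0,0.085],
    [0,0,-0.001,0,0,0,0.085],
    [0,0,0.005,0,0,0,0.085],
    [0,0,0.02,0,0,0,0.085]
  ],
  "newtons": 30
}}

```text
clock: 20.1
eef_pos: [470.9, -279.4, 142.7]
eef_rot: [179.9, 0.0, -90.0]
wrist_force: [0.3, -0.6, 0.5]
finger_gap: 84.8
```

Emit:
{"api": "apply_moves", "payload": {
  "deltas": [
    [0,0,0.01,0,0,0,0.085],
    [0,0,0.03,0,0,0,0.085],
    [0,0,0.055,0,0,0,0.085],
    [0,0,0.08,0,0,0,0.085],
    [0,0,0.11,0,0,0,0.085],
    [0,0,0.14,0,0,0,0.085],
    [0,0,0.16,0,0,0,0.085],
    [0,0,0.16,0,0,0,0.085],
    [0,0,0.16,0,0,0,0.085],
    [0,0,0.16,0,0,0,0.085]
  ]
}}

```text
clock: 21.35
eef_pos: [470.8, -279.2, 301.4]
eef_rot: [179.9, 0.0, -90.0]
wrist_force: [-0.3, 1.1, -0.7]
finger_gap: 84.9
```

```bash
python3 snap.py 14 scene side wrist
python3 - <<'E'
import numpy as np,cv2
from h import *
from scipy.optimize import least_squares
W=cloud(np.load("pics/wrist14.npz"));P=W.reshape(-1,3);P=P[np.isfinite(P[:,0])]
def near(x,y,r,lo,hi): return P[(np.hypot(P[:,0]-x,P[:,1]-y)<r)&(P[:,2]>lo)&(P[:,2]<hi)]
Q=near(470.5,-279.4,30,160,175);print("top",len(Q),np.median(Q[:,2]),cv2.minEnclosingCircle(Q[:,:2].astype(np.float32)))
Q=near(470.5,-279.4,25,112,158);s=least_squares(lambda p:np.hypot(Q[:,0]-p[0],Q[:,1]-p[1])-p[2],[470,-279,15],loss='soft_l1');print(s.x.round(1))
W=cloud(np.load("pics/scene14.npz"));P=W.reshape(-1,3);Q=P[(abs(P[:,0]-664)<65)&(abs(P[:,1]-59)<45)&(P[:,2]>14)&(P[:,2]<60)];Q=Q[Q[:,2]>17];print("in-tray pts",len(Q),np.median(Q,0))
# rms change of scene depth
a=cv2.imread("pics/scene14.png")[160:340,90:370];cv2.imwrite("pics/c14.png",cv2.resize(a,None,fx=2.8,fy=2.8,interpolation=3))
E
```

```text
{'clock': 21.4, 'q': [1.9, 15.3, 30.0, 96.7, -8.0, 70.3, -56.2], 'eef_pos': [470.8, -279.2, 301.4], 'eef_rot': [179.9, 0.0, -90.0], 'wrist_force': [-0.3, 1.1, -0.7], 'finger_gap': 84.9}
top 997 163.85168352209246 ((471.12335205078125, -279.8586120605469), 14.927968978881836)
[ 470.9 -279.9   14.7]
in-tray pts 223 [725.47270478  56.2851807   30.93648954]
```

View pics/c14.png

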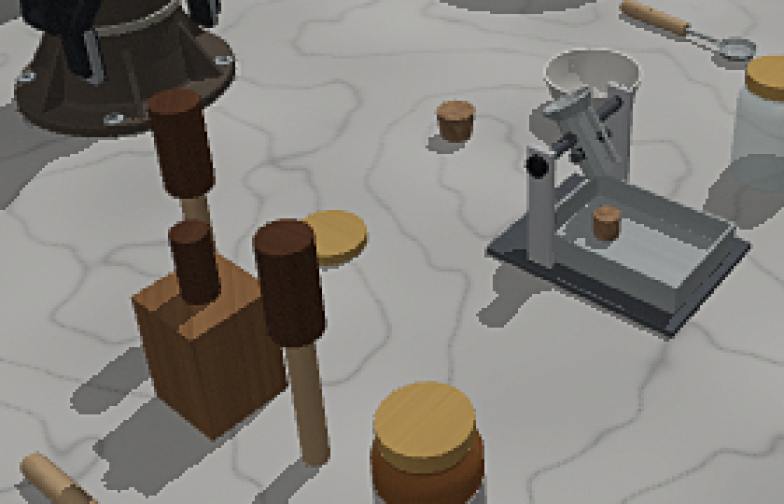

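View pics/side14.png

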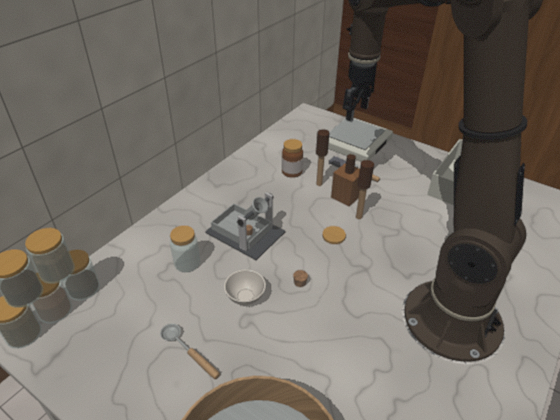

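The rod is seated: handle top at 163.9 mm as at the start, upright, and within 1 mm of the hole's axis. The cork stands in the tray at scene about (306,239), the bystanders are unmoved, and the gripper is clear. I hand in.

```bash
python3 -c "
from station import ctrl
print(ctrl.job_done())"
```

```text
the job is handed in; nothing more can be done
None
```

The cork is in the tray and the push-rod is back in its rest. I handed the job in at about 21 s of the 50 s limit; no verdict is reported.

**What I did:** I took the rod standing in the block, not the two larger free-standing ones. I tilted it 35° onto the spout's axis and pushed its foot to about 15 mm up the bore. The cork dropped into the tray while the foot was still in the bore. Then I put the rod back and let go.

**Last checks:**
- **Rod:** the handle's top is at 163.9 mm, the same as before pick-up. Its axis is about 0.6 mm from the hole's axis, it looks upright, and the gripper is open and about 130 mm above it.
- **Cork:** it stands on the tray floor in the scene picture. My depth query for its exact position caught the tray's far wall instead, so its place is judged from the pictures only.
- **Bystanders:** they look unmoved in the pictures; I did not measure them.

**What went wrong on the way:**
- **Joint near its limit:** on the first insertion joint 7 came within 0.3° of its limit. I backed out, spun the tool about the rod's axis and went in again.
- **Stray row:** one row of that spin had an accidental −57 mm in x. It was in free space and the next row undid it.

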